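Load the fluid crate and hold its index plunger out

ROBOT

A 6-joint arm with a two-finger parallel gripper is mounted at the origin on the work surface. World frame = base frame: x ahead of the robot, y to its left, z up, the work surface at z = 0. Lengths are in m, angles in rad, forces in N, time in s.
With the tool pointing down it reaches from about 0.325 to 0.775 m from the base axis. Payload 9.3 kg.
Tool frame: the origin (TCP) lies on the centre line of the jaws, within the pads' length; the fingertips stand robot.nose_length ahead of it and the grasp point (between the pads) lies 8 mm behind it (robot.nose_length is the distance from the TCP to the fingertips, in m); z points along the fingers, y is the direction in which the jaws open and shut (so a half turn about z gives the same grasp; the last joint's range is limited). The gripper opens to 85 mm and grips with 20 to 120 N. Pads are 22 mm wide; open, the fingers measure 114 mm over their backs; the gripper's body (76 mm by 85 mm) begins 54 mm behind the grasp point. The pads swing forward as they close: fully open they stand 13 mm farther back than shut.
Start: joints at [-1.435, 0.259, 0.021, 1.334, 0, 1.418], TCP at [0.157, -0.527, 0.217] pointing down, gripper open.
Joint ranges: [-3.04, 3.04], [-0.91, 1.82], [-1.04, 1.36], [-1.92, 1.95], [-1.52, 1.45], [-3.14, 3.14]. Speed limits (rad/s): [2.22, 2.22, 2.79, 3.14, 3.14, 3.14].

INTERFACE

Orientations are given as a unit quaternion [x, y, z, w].
In Python, from workcell import robot gives the robot as it stands.
- The arm moves only by the tool carry_out, never from a script. Its argument "targets" is a list of rows, each an object with "gripper": the finger opening in m, from 0 to 0.0854; "linear": the shift along the world's x, y, z in m, a list of three; "roll": the turn about the world's z in rad. In form: [{"gripper": gripper, "linear": [dx, dy, dz], "roll": roll}, ...]. A call has 1 to 8 rows; each row is the pose to reach, as a shift and turn from the pose commanded when the call began; what a row does not reach only later rows make up. A row lasts 1/10 s, in which the tool goes at most 50 mm and 8.59 degrees, less where a joint would pass 70% of its speed; a pose out of reach is approached as far as the arm can. A call with a gripper value outside its range is refused whole. The fingers move at their own pace and stop on an object; the grip force is fixed at half the most. Time passes only in rows, so rows that repeat a pose let the fingers close. It gives the time, the measured TCP pose, the force and the opening at its end, in the units of the state.
- robot.observe(): the state, without advancing time (a new reading comes with each control period).
- robot.capture(name): name is "scene" or "top" or "wrist"; returns a dict with "frame" (420x560x3 uint8, red, green, blue), "vertical_fov" (degrees; the focal length in pixels is half the picture's height over the tangent of half this angle, whatever the lens; pixels are square), "cx", "cy" (the principal point, pixels), "k1" (the pictures are not rectified: a ray, as slopes to the right and down, at radius r is drawn at 1 + k1 r^2 times it, then the intrinsics apply), "rvec" (rotation vector, rad) and "tvec" (3), from world to camera coordinates, as OpenCV has them. Camera axes: x right, y down, z forward; pixel columns grow to the right and rows downward; lengths in m; the calibration is good to about 2 mm. A picture is of the moment at which its call begins. There is no depth.
- robot.close_job(): hands the job in, once; it reports no verdict.
The state is a dict: "t": time; "joint_pos": joint angles; "qvel": joint speeds; "joint_efforts": joint torques, N m; "tool_pos": TCP position; "eef_rot": TCP orientation; "contact_force": force on the tool from outside, world axes, zero at the start; "torque": the same for the moment, N m; "opening": finger opening in m.
Only numpy, scipy, OpenCV 4.12 (cv2) and the standard library are available. Lean on these libraries where they do the work, as an engineer would, in place of code of your own. Each camera call takes 0.05 s, during which the arm holds its last target.

TASK

Set the blue tin and the orange tin upright on the bottom of the red crate, each in the cell whose floor pad has its own colour; lower them in, do not drop or tip them, and leave the other tins and everything else on the bench where they stand. When both are in and let go, grip the black knob of the index plunger at the end of the crate, pull it straight up all the way to its stop so that its pin is clear of the hole in the docking plate, and keep holding it there: the program finishes while the gripper still holds the plunger out against its spring, so that a mechanic can slide the crate off.

Things in the scene. Friction and masses are not known exactly. Their poses are not given: they have to be found in the camera images.
- caddy: Fixed red crate, a row of 4 cells, on a steel docking plate 100 x 420 x 14 mm. Origin: on the bench under the middle of the row; z up, y along the row (cell centres at y = -112.5, -37.5, 37.5, 112.5 mm), x across. Crate 84 (x) x 311 (y) mm; cells 74 (x) x 71 (y) mm inside; walls and dividers 5 mm thick, tops 65 mm above the bench; bare cell floor at 25 mm. Plunger at x = 0, y = -210 mm. Yaw within 0.2 rad.
- blue_pad_top (a point): Blue square pad, 70 x 68 x 3 mm, lying on the floor of one crate cell. Point: centre of its upper face, 28 mm above the bench; it is the centre of that cell. z up. Which cell it is in varies.
- orange_pad_top (a point): Orange square pad of the same size in another cell. Point: centre of its upper face, 28 mm above the bench; it is the centre of that cell. z up. Which cell it is in varies.
- blue_tin_mid (a point): Blue round fluid tin, white band, black cap, loose on the bench in front of the crate (left or right). 54 mm diameter, straight-sided from the foot up to 90 mm, then a low cone and a cap of 25 mm diameter up to 115 mm overall. Point: on its axis, 57.5 mm above its foot (half-way up). z is the tin's axis, up. 0.2 to 0.4 kg.
- orange_tin_mid (a point): Orange round fluid tin with a white band and black cap, same shape and size as the blue one, loose on the bench in front of the crate; either tin may be the left one. Point: on its axis, 57.5 mm above its foot. z is the tin's axis, up. About 0.2 to 0.4 kg.
- plunger (a joint): Upward travel of the index plunger (m): 0 = sprung home, its 10 mm pin in the hole of the docking plate; 0.024 = fully up against its solid stop, pin tip about 11 mm above the plate. The spring pulls down with about 4 N at 0, about 10 N at 0.024; let go, it snaps back.
- knob_grip (a point): Centre of the black round knob on top of the plunger, on its axis, 107 mm above the bench when home; z up, along the pull; moves with it. Grip 26 mm diameter from 15 mm below this point to 11 mm above it; then a flange 32 mm diameter, 7 mm thick, yellow dot on top. Beneath the grip 11 mm of bare 10 mm stem, then a 26 mm brass collar on the steel lug, top at 81 mm.
- grey_tin1_mid (a point): Bare-metal tin with a green band and white cap, same shape and size as the coloured ones, already standing in a crate cell; leave it. Point: on its axis, half-way up.
- grey_tin2_mid (a point): A second bare-metal tin like it, in another crate cell; leave it. Point: on its axis, half-way up.
- strut_mount: Bystander: round black rubber strut mount, 110 mm diameter, 36 mm tall with three studs, on the bench in front of the crate. Origin: centre of its underside.
- spray_can_mid (a point): Bystander: white and blue spray can with red cap, 60 mm diameter, 184 mm tall, standing to the left (+y) of the crate. Point: on its axis, half-way up.
- boot_mid (a point): Bystander: black ribbed dust boot, 80 mm diameter, 130 mm tall, standing beyond the crate. Point: on its axis, half-way up.
- screwdriver: Bystander: screwdriver with orange handle, lying on the right (-y). Origin: underside of its middle.
- wrench: Bystander: steel wrench lying on the left (+y). Origin: underside of its middle.

How it is judged:
On the way:
1. both coloured tins stand upright on the pads of their own colours, let go and at rest, while the plunger is still home (horizontal distance between blue_tin_mid and blue_pad_top below 0.013 m and z of blue_tin_mid in the frame of blue_pad_top between 0.0535 and 0.0615 m and angle between each of blue_tin_mid, orange_tin_mid's own z axis and vertical below 0.1 rad and horizontal distance between orange_tin_mid and orange_pad_top below 0.013 m and z of orange_tin_mid in the frame of orange_pad_top between 0.0535 and 0.0615 m and contact force between each of blue_tin, orange_tin and the fingers below 0.05 N and linear speed of each of blue_tin, orange_tin below 0.03 m/s and value of joint plunger below 0.004 m), for 0.2 s.
At the end, for the whole second after the job is handed in: Gripper holds the plunger at least 21 of 24 mm up (knob contact over 2 N) through the last second; both coloured tins at rest, untouched, upright within 0.1 rad, within 13 mm of the centre of the pad of their own colour, foot within 4 mm of its face (horizontal distance between blue_tin_mid and blue_pad_top below 0.013 m and z of blue_tin_mid in the frame of blue_pad_top between 0.0535 and 0.0615 m and angle between each of blue_tin_mid, orange_tin_mid's own z axis and vertical below 0.1 rad and horizontal distance between orange_tin_mid and orange_pad_top below 0.013 m and z of orange_tin_mid in the frame of orange_pad_top between 0.0535 and 0.0615 m and contact force between each of blue_tin, orange_tin and the fingers below 0.05 N and linear speed of each of blue_tin, orange_tin below 0.03 m/s and value of joint plunger above 0.021 m and contact force between plunger and the fingers above 2 N); the arm keeps its last pose, push and grip.
It fails at once if another thing on the bench or in the crate is moved by more than 20 mm (distance of any of grey_tin1_mid, grey_tin2_mid, strut_mount, spray_can_mid, boot_mid, screwdriver, wrench from where it was at the start of the episode above 0.02 m).
It fails at once if a coloured tin is tipped over (angle between any of blue_tin_mid, orange_tin_mid's own z axis and vertical above 0.7 rad).
It fails at once if the blue tin is let go more than 20 mm above its resting height in the crate and falls (height (world z) of blue_tin_mid above 0.1055 m and contact force between blue_tin and the arm below 0.05 N and contact force between blue_tin and the fingers below 0.05 N and linear speed of blue_tin above 0.25 m/s).
It fails at once if the orange tin is let go more than 20 mm above its resting height in the crate and falls (height (world z) of orange_tin_mid above 0.1055 m and contact force between orange_tin and the arm below 0.05 N and contact force between orange_tin and the fingers below 0.05 N and linear speed of orange_tin above 0.25 m/s).
It also fails if it takes over 61 s, if anything falls off the work surface, if the arm or the gripper's body presses on something with over 40 N, if the wrist force passes 120 N, or if a joint passes its speed limit or range.

## Working session

There is one attempt and no reset: what is moved stays moved. The work goes in short steps, Python scripts to look and compute and a tool call to move; the robot and the scene stay as the last step left them, time stands still between calls to the robot, and variables do not carry over. Pictures are saved under pics/ and viewed, and the job is handed in when it is done.

Besides the shell and the picture viewer there is one more tool, called after ">>>" as name(argument=value, ...) on one line, values as JSON. carry_out: Moves the arm, as the interface text tells. Its arguments: {"type":"object","properties":{"targets":{"type":"array"}},"required":["targets"]}

```bash
mkdir -p pics; ls; python3 - <<'E'
from workcell import robot
import cv2,pickle
print(robot.observe()); print(robot.nose_length)
d={}
for n in ["scene","top","wrist"]:
    c=robot.capture(n); d[n]=c
    cv2.imwrite(f"pics/{n}0.png",c["frame"][:,:,::-1])
    print(n,{k:v for k,v in c.items() if k!="frame"})
pickle.dump(d,open("cap0.pkl","wb"))
E
```

```text
pics
{'t': 0.0, 'joint_pos': array([-1.43459168e+00,  2.59209688e-01,  2.07912753e-02,  1.33369818e+00,
       -1.77186390e-05,  1.41818841e+00]), 'qvel': array([0.0003219 , 0.00046777, 0.00057575, 0.00047066, 0.00179723,
       0.00216055]), 'joint_efforts': array([ 1.91469708e-04, -5.55638230e+01,  3.44535363e+01,  1.35811933e-02,
       -3.56958953e-04, -7.91641526e-06]), 'tool_pos': array([ 0.15659491, -0.52694075,  0.21686829]), 'eef_rot': array([ 9.89591303e-01,  1.43904891e-01, -3.44490021e-06, -6.60184969e-04]), 'contact_force': array([ 0.35858407,  0.52924302, -0.34980302]), 'torque': array([ 0.0382529 , -0.01813159,  0.00220953]), 'opening': 0.08518765604201563}
0.011
scene {'vertical_fov': 55.070577162938676, 'cx': 275.1534563798518, 'cy': 215.91587815055945, 'k1': -0.04784473364126293, 'rvec': array([ 1.16695626,  2.371052  , -0.94209301]), 'tvec': array([ 0.3408733 , -0.2694629 ,  1.64235302])}
top {'vertical_fov': 57.46427486926621, 'cx': 280.55110700456396, 'cy': 208.63546352155035, 'k1': -0.01834726214131415, 'rvec': array([ 2.16426291, -2.17699471,  0.10359039]), 'tvec': array([0.02634683, 0.58097415, 1.24175376])}
wrist {'vertical_fov': 60.52854568669482, 'cx': 277.99330383284536, 'cy': 215.3409745741672, 'k1': -0.024397774874489055, 'rvec': array([-2.33069659,  1.73822212,  0.2469405 ]), 'tvec': array([-0.54892785, -0.03694464,  0.37967562])}
```

View pics/top0.png

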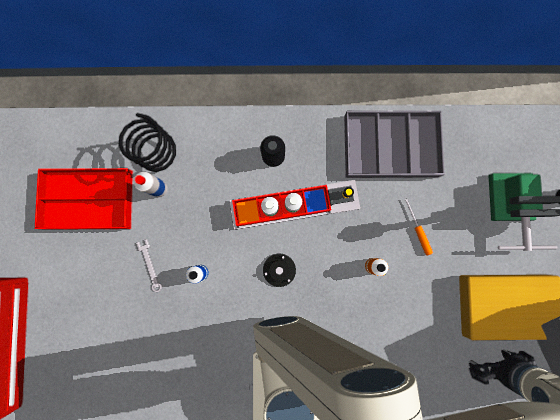

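View pics/scene0.png

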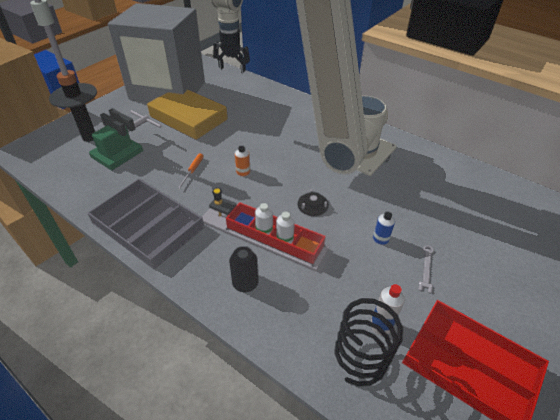

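View pics/wrist0.png

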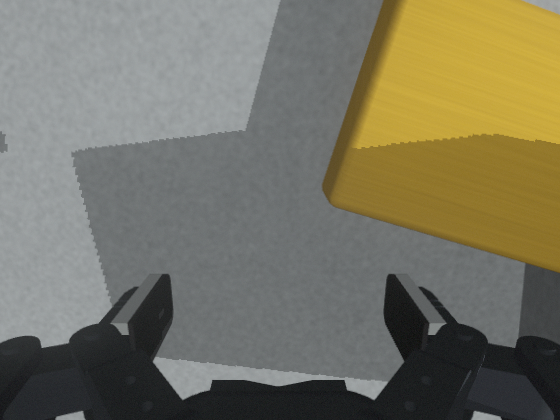

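```bash
cat > h.py <<'E'
import numpy as np,cv2
def cam(c):
    f=c["frame"].shape[0]/2/np.tan(np.radians(c["vertical_fov"])/2)
    R,_=cv2.Rodrigues(np.array(c["rvec"])); return f,R,np.array(c["tvec"])
def ray(c,px):
    f,R,t=cam(c)
    K=np.array([[f,0,c["cx"]],[0,f,c["cy"]],[0,0,1.]])
    u=cv2.undistortPoints(np.array([[px]],float),K,np.array([c["k1"],0,0,0.]))[0,0]
    d=R.T@np.array([u[0],u[1],1]); o=-R.T@t
    return o,d
def onz(c,px,z):
    o,d=ray(c,px); return o+d*(z-o[2])/d[2]
def proj(c,p):
    f,R,t=cam(c); K=np.array([[f,0,c["cx"]],[0,f,c["cy"]],[0,0,1.]])
    return cv2.projectPoints(np.array([p],float),np.array(c["rvec"]),t,K,np.array([c["k1"],0,0,0.]))[0][0,0]
def tri(cs,pxs):
    A=np.zeros((3,3));b=np.zeros(3)
    for c,p in zip(cs,pxs):
        o,d=ray(c,p); d=d/np.linalg.norm(d); M=np.eye(3)-np.outer(d,d); A+=M;b+=M@o
    return np.linalg.solve(A,b)
E
python3 - <<'E'
import pickle,cv2
d=pickle.load(open("cap0.pkl","rb"))
f=d["top"]["frame"][:,:,::-1]
a=cv2.resize(f[160:300,180:420],None,fx=3.3,fy=3.3,interpolation=cv2.INTER_CUBIC);cv2.imwrite("pics/tz.png",a)
f=d["scene"]["frame"][:,:,::-1]
a=cv2.resize(f[130:290,180:420],None,fx=3.3,fy=3.3,interpolation=cv2.INTER_CUBIC);cv2.imwrite("pics/sz.png",a)
E
```

```text
(no output)
```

View pics/tz.png

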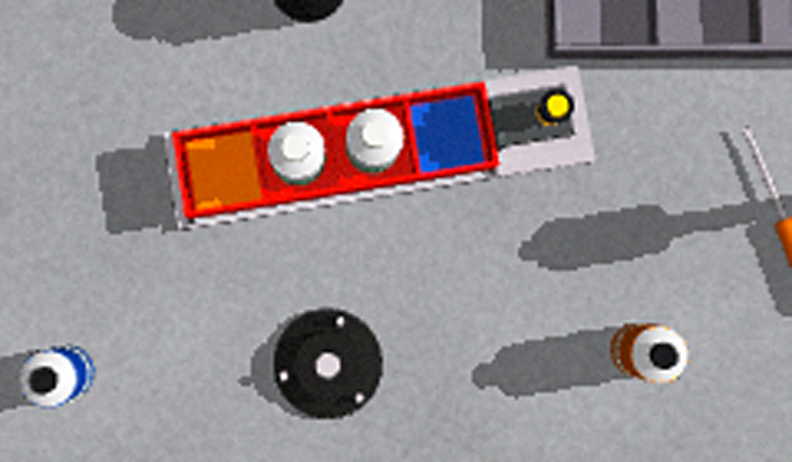

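View pics/sz.png

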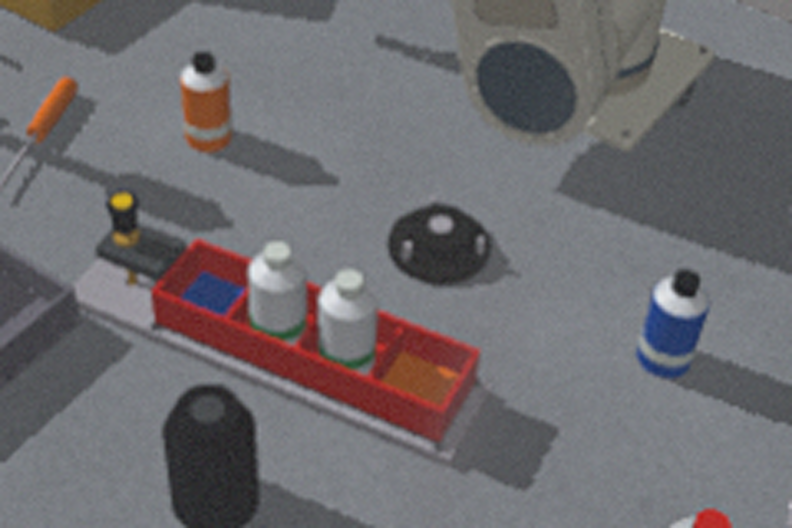

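```bash
python3 - <<'E'
import pickle,cv2,numpy as np
from h import *
d=pickle.load(open("cap0.pkl","rb")); c=d["top"]; s=d["scene"]
hsv=cv2.cvtColor(c["frame"],cv2.COLOR_RGB2HSV)
def blob(m,box):
    x0,y0,x1,y1=box; mm=np.zeros_like(m); mm[y0:y1,x0:x1]=m[y0:y1,x0:x1]
    n,l,st,ce=cv2.connectedComponentsWithStats(mm.astype(np.uint8)); i=1+np.argmax(st[1:,4]); return ce[i],st[i,4],(l==i)
H,S,V=hsv[...,0],hsv[...,1],hsv[...,2]
cap=lambda b: blob(V<70,b)[:2]
for n,b in [("blue",(180,262,198,285)),("orange",(372,258,390,277))]:
    p,a=cap(b); print(n,p,a,onz(c,p,0.115))
p,a,_=blob((H>20)&(H<35)&(S>150)&(V>120),(335,180,360,205)); print("dot",p,a,onz(c,p,.125))
m=((H<5)|(H>173))&(S>170)&(V>80)
p,a,l=blob(m,(225,175,335,235))
pts=np.argwhere(l)[:,::-1]
q=np.array([onz(c,x,.065)[:2] for x in pts])
r=cv2.minAreaRect(q.astype(np.float32)*1000); print("rim",a,r)
p,a,_=blob((H>8)&(H<18)&(S>150),(232,195,262,228));print("opad",p,a,onz(c,p,.028))
p,a,_=blob((H>100)&(H<130)&(S>120),(300,182,335,220));print("bpad",p,a,onz(c,p,.028))
# scene triangulate caps/ dot from zoom (approx)
hs=cv2.cvtColor(s["frame"],cv2.COLOR_RGB2HSV);Vs=hs[...,2]
for n,b in [("blue",(380,208,396,222)),("orange",(235,143,248,154))]:
    p,a,_=blob(Vs<60,b); print("scene",n,p,a, onz(s,p,.110))
p,a,_=blob((hs[...,0]>20)&(hs[...,0]<35)&(hs[...,1]>150),(205,180,230,205)); print("scene dot",p,a,onz(s,p,.125))
E
```

```text
blue [192.46153846 274.86538462] 52 [0.371771   0.29201459 0.115     ]
orange [380.6 267.4] 50 [ 0.39099853 -0.28090436  0.115     ]
dot [348.48484848 191.60606061] 33 [ 0.6230648  -0.18647719  0.125     ]
rim 1110 ((588.7963256835938, 19.951751708984375), (85.90511322021484, 310.530029296875), 8.98678207397461)
opad [247.31604938 211.32592593] 405 [0.57284473 0.13316813 0.028     ]
bpad [315.01036269 200.16321244] 386 [ 0.608754   -0.09174282  0.028     ]
scene blue [387.7804878 215.3902439] 41 [0.37320524 0.29226441 0.11      ]
scene orange [241.40740741 148.7037037 ] 27 [ 0.3951982  -0.28231799  0.11      ]
scene dot [216.48 190.6 ] 25 [ 0.62542361 -0.18782384  0.125     ]
```

>>> carry_out(targets=[{"gripper":0.085,"linear":[0.03,0.03,0],"roll":0.14},{"gripper":0.085,"linear":[0.06,0.062,0],"roll":0.28},{"gripper":0.085,"linear":[0.09,0.094,0],"roll":0.42},{"gripper":0.085,"linear":[0.12,0.126,0],"roll":0.56},{"gripper":0.085,"linear":[0.15,0.157,0],"roll":0.7},{"gripper":0.085,"linear":[0.18,0.188,0],"roll":0.84},{"gripper":0.085,"linear":[0.21,0.22,0],"roll":0.98},{"gripper":0.085,"linear":[0.2354,0.2455,0],"roll":1.12}])

```text
t: 0.95
tool_pos: [0.3931, -0.2798, 0.2175]
eef_rot: [0.76, 0.65, 0.0, -0.0]
contact_force: [0.0, -0.3, 0.5]
opening: 0.0849
```

>>> carry_out(targets=[{"gripper":0.085,"linear":[0,0,0],"roll":0.14},{"gripper":0.085,"linear":[0,0,0],"roll":0.28},{"gripper":0.085,"linear":[0,0,0],"roll":0.32},{"gripper":0.085,"linear":[0,0,0],"roll":0.32}])

```text
t: 1.35
tool_pos: [0.3921, -0.2815, 0.2173]
eef_rot: [0.649, 0.761, 0.0, -0.0]
contact_force: [0.4, 0.3, 0.2]
opening: 0.0851
```

```bash
python3 - <<'E'
from workcell import robot
import cv2,pickle
c=robot.capture("wrist");o=robot.observe();print(o)
pickle.dump(c,open("w1.pkl","wb"));cv2.imwrite("pics/w1.png",c["frame"][:,:,::-1])
E
```

```text
{'t': 1.4, 'joint_pos': array([-7.97034612e-01,  1.43959994e-01, -1.27614204e-01,  1.29957753e+00,
       -2.66779575e-05,  6.16872197e-01]), 'qvel': array([-0.00629334,  0.00027325,  0.00129279,  0.00114917,  0.00049825,
        0.01383287]), 'joint_efforts': array([ 2.03629006e-01, -4.61009860e+01,  3.42537510e+01,  6.39479535e-03,
        4.40337913e-03, -3.25361174e-01]), 'tool_pos': array([ 0.39199175, -0.28160576,  0.21732458]), 'eef_rot': array([ 6.49520315e-01,  7.60344217e-01,  2.70101680e-06, -1.78180812e-04]), 'contact_force': array([ 1.11441706, -0.1673917 , -0.5456932 ]), 'torque': array([-0.01105004,  0.01594655, -0.01936969]), 'opening': 0.08527067952717637}
```

View pics/w1.png

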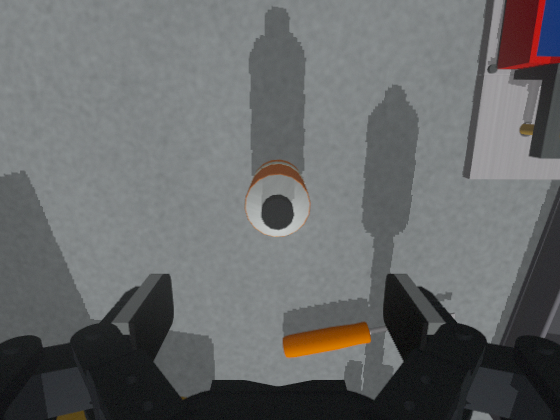

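```bash
python3 - <<'E'
import pickle
from h import *
c=pickle.load(open("w1.pkl","rb"));print(onz(c,(277.5,211.5),.115), proj(c,[.392,-.2815,.2]))
E
```

```text
[ 0.39116962 -0.2826806   0.115     ] [279.11696864 252.9688034 ]
```

>>> carry_out(targets=[{"gripper":0.085,"linear":[0,-0.001,-0.04],"roll":0},{"gripper":0.085,"linear":[0,-0.001,-0.08],"roll":0},{"gripper":0.085,"linear":[0,-0.001,-0.12],"roll":0},{"gripper":0.085,"linear":[0,-0.001,-0.145],"roll":0},{"gripper":0.085,"linear":[0,-0.001,-0.151],"roll":0},{"gripper":0.085,"linear":[0,-0.001,-0.151],"roll":0}])

```text
t: 2.0
tool_pos: [0.3918, -0.2826, 0.0662]
eef_rot: [0.65, 0.76, 0.0, -0.001]
contact_force: [-0.6, 0.1, 0.2]
opening: 0.0854
```

>>> carry_out(targets=[{"gripper":0.045,"linear":[0,0,0],"roll":0},{"gripper":0.045,"linear":[0,0,0],"roll":0},{"gripper":0.045,"linear":[0,0,0],"roll":0},{"gripper":0.045,"linear":[0,0,0],"roll":0},{"gripper":0.045,"linear":[0,0,0],"roll":0},{"gripper":0.045,"linear":[0,0,0],"roll":0},{"gripper":0.045,"linear":[0,0,0],"roll":0}])

```text
t: 2.7
tool_pos: [0.3927, -0.2837, 0.0685]
eef_rot: [0.649, 0.761, -0.0, 0.002]
contact_force: [-2.1, 1.0, 11.2]
opening: 0.0506
```

```bash
cat > look.py <<'E'
import sys,cv2,pickle
from workcell import robot
for n in sys.argv[2].split(","):
    c=robot.capture(n);pickle.dump(c,open(f"{n}_{sys.argv[1]}.pkl","wb"));cv2.imwrite(f"pics/{n}_{sys.argv[1]}.png",c["frame"][:,:,::-1])
o=robot.observe()
print({k:o[k] for k in("t","tool_pos","eef_rot","contact_force","opening")})
E
python3 look.py g1 wrist
```

```text
{'t': 2.75, 'tool_pos': array([ 0.392672  , -0.28365958,  0.06848999]), 'eef_rot': array([ 6.49198940e-01,  7.60616493e-01, -4.22741905e-04,  1.76304237e-03]), 'contact_force': array([-2.30208303,  0.76917064, 10.61774473]), 'opening': 0.05082927770679796}
```

View pics/wrist_g1.png

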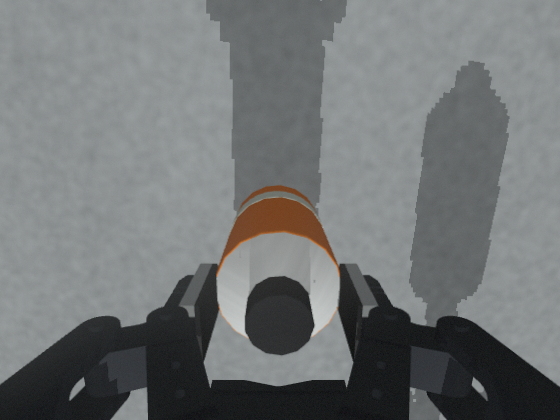

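>>> carry_out(targets=[{"gripper":0.045,"linear":[0,0,0.03],"roll":0},{"gripper":0.045,"linear":[0,0,0.07],"roll":0},{"gripper":0.045,"linear":[0,0.03,0.1],"roll":0},{"gripper":0.045,"linear":[0.01,0.075,0.1],"roll":0},{"gripper":0.045,"linear":[0.02,0.12,0.1],"roll":0},{"gripper":0.045,"linear":[0.03,0.165,0.1],"roll":0},{"gripper":0.045,"linear":[0.04,0.21,0.1],"roll":0},{"gripper":0.045,"linear":[0.05,0.255,0.1],"roll":0}])

```text
t: 3.55
tool_pos: [0.4422, -0.0259, 0.1674]
eef_rot: [0.649, 0.761, 0.0, 0.001]
contact_force: [1.1, -1.0, -2.5]
opening: 0.0506
```

>>> carry_out(targets=[{"gripper":0.045,"linear":[0,0.045,0],"roll":0},{"gripper":0.045,"linear":[0,0.09,0],"roll":0},{"gripper":0.045,"linear":[0,0.13,0],"roll":0},{"gripper":0.045,"linear":[0.03,0.155,0],"roll":0},{"gripper":0.045,"linear":[0.07,0.16,0],"roll":0},{"gripper":0.045,"linear":[0.1,0.16,0],"roll":0},{"gripper":0.045,"linear":[0.1,0.16,0],"roll":0}])

```text
t: 4.25
tool_pos: [0.5452, 0.1326, 0.1663]
eef_rot: [0.649, 0.761, 0.0, 0.001]
contact_force: [0.6, 0.4, -2.0]
opening: 0.0503
```

```bash
python3 look.py c1 wrist,top
```

```text
{'t': 4.35, 'tool_pos': array([0.54197392, 0.13230352, 0.16632441]), 'eef_rot': array([ 6.49148810e-01,  7.60661315e-01, -3.05594646e-04, -3.05050350e-04]), 'contact_force': array([ 0.11389508,  0.54383733, -2.51290811]), 'opening': 0.05044237348022724}
```

View pics/wrist_c1.png

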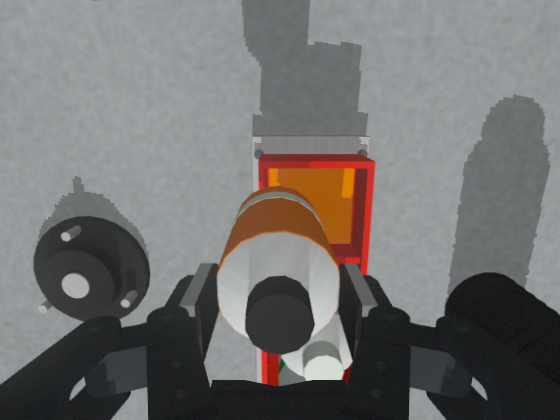

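View pics/top_c1.png

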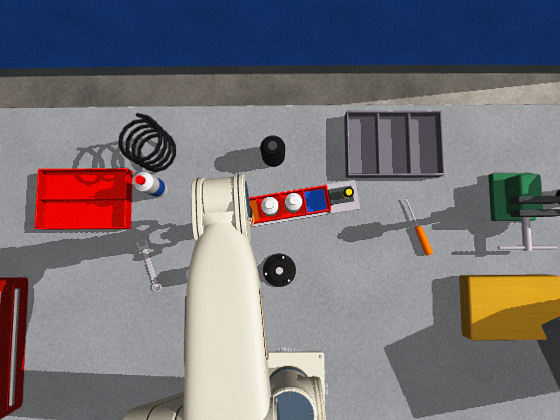

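```bash
python3 - <<'E'
import pickle,cv2
import numpy as np
from h import *
c=pickle.load(open("wrist_c1.pkl","rb"))
f=c["frame"];cv2.imwrite("pics/wz.png",cv2.resize(f[120:280,230:400][:,:,::-1],None,fx=3.5,fy=3.5,interpolation=cv2.INTER_CUBIC))
a=onz(c,(260,158),.065);b=onz(c,(376,158),.065);print(a,b,np.linalg.norm(a-b))
mid=(a+b)/2; e=(b-a)/np.linalg.norm(b-a); u=np.array([-e[1],e[0],0]);print(np.degrees(np.arctan2(e[1],e[0])),mid-u*.043)
print("cap", onz(c,(280,311),.1663-.064+.115))
E
```

```text
[0.52579737 0.16890371 0.065     ] [0.60787016 0.18207515 0.065     ] 0.08312298330499415
9.117358394037934 [0.57364743 0.1330327  0.065     ]
cap [0.54405825 0.13937914 0.2173    ]
```

View pics/wz.png

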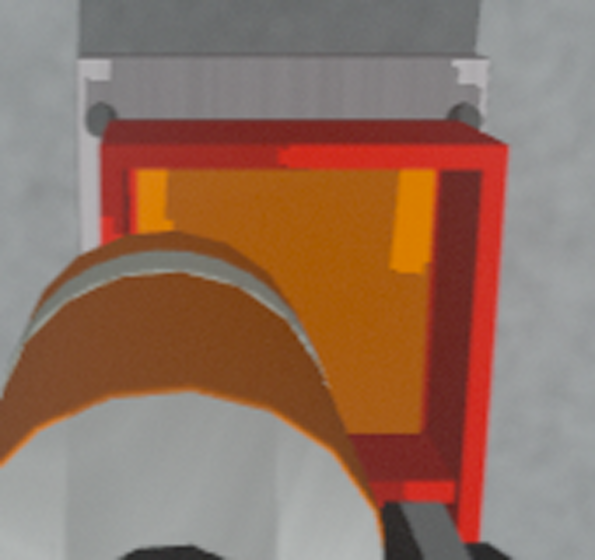

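```bash
python3 - <<'E'
import pickle,cv2
import numpy as np
from h import *
c=pickle.load(open("wrist_c1.pkl","rb"))
print(ray(c,(280,210))[0])
a=onz(c,(259.1,161.7),.065);b=onz(c,(375.1,161.7),.065);print(a,b,np.linalg.norm(a-b))
mid=(a+b)/2; e=(b-a)/np.linalg.norm(b-a); u=np.array([-e[1],e[0],0]);print(np.degrees(np.arctan2(e[1],e[0])),mid-u*.043)
E
```

```text
[0.53322187 0.20224653 0.32358926]
[0.52554164 0.16618583 0.065     ] [0.60783916 0.1793863  0.065     ] 0.08334947212163767
9.112585645422477 [0.57350053 0.13032877 0.065     ]
```

```bash
python3 - <<'E'
import pickle,cv2
import numpy as np
from h import *
c=pickle.load(open("wrist_c1.pkl","rb"))
f=c["frame"];cv2.imwrite("pics/wz2.png",cv2.resize(f[220:380,200:360][:,:,::-1]*1.0*1.5,None,fx=3.5,fy=3.5,interpolation=cv2.INTER_CUBIC))
for y in(315,320,325,330): print(y,onz(c,(280,y),.2155))
E
```

```text
315 [0.54448706 0.13679457 0.2155    ]
320 [0.54479626 0.13487869 0.2155    ]
325 [0.54510839 0.13294473 0.2155    ]
330 [0.54542349 0.13099239 0.2155    ][ WARN:0@0.027] global loadsave.cpp:1063 imwrite_ Unsupported depth image for selected encoder is fallbacked to CV_8U.
```

View pics/wz2.png

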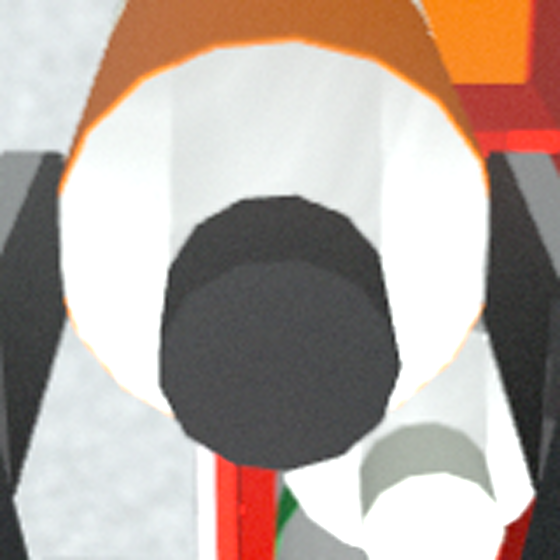

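```bash
python3 - <<'E'
import pickle,cv2
import numpy as np
from h import *
c=pickle.load(open("wrist_c1.pkl","rb"))
for z in (.19,.2,.205,.21,.2155,.22,.225):
    p=onz(c,(280,324.3),z); e=np.array([.987,.159,0])*.0125; print(z,p,proj(c,p+e)-proj(c,p-e))
E
```

```text
0.19 [0.54785838 0.11693131 0.19      ] [58.90784478 -0.109291  ]
0.2 [0.54676275 0.12331769 0.2       ] [63.67250122 -0.11813022]
0.205 [0.54621493 0.12651088 0.205     ] [66.35598372 -0.12310846]
0.21 [0.54566711 0.12970407 0.21      ] [69.27555582 -0.12852462]
0.2155 [0.54506451 0.13321658 0.2155    ] [72.79883462 -0.13506066]
0.22 [0.54457148 0.13609046 0.22      ] [75.95957857 -0.14092409]
0.225 [0.54402366 0.13928365 0.225     ] [79.80963138 -0.14806615]
```

>>> carry_out(targets=[{"gripper":0.045,"linear":[0.02,-0.001,0],"roll":0},{"gripper":0.045,"linear":[0.0295,-0.001,0],"roll":0},{"gripper":0.045,"linear":[0.0295,-0.001,0],"roll":0},{"gripper":0.045,"linear":[0.0295,-0.001,-0.02],"roll":0},{"gripper":0.045,"linear":[0.0295,-0.001,-0.035],"roll":0},{"gripper":0.045,"linear":[0.0295,-0.001,-0.05],"roll":0},{"gripper":0.045,"linear":[0.0295,-0.001,-0.06],"roll":0},{"gripper":0.045,"linear":[0.0295,-0.001,-0.06],"roll":0}])

```text
t: 5.15
tool_pos: [0.5702, 0.1312, 0.1055]
eef_rot: [0.649, 0.761, -0.001, -0.001]
contact_force: [-0.1, 0.1, -1.9]
opening: 0.0503
```

>>> carry_out(targets=[{"gripper":0.045,"linear":[0,0,-0.003],"roll":0},{"gripper":0.045,"linear":[0,0,-0.006],"roll":0},{"gripper":0.045,"linear":[0,0,-0.0075],"roll":0},{"gripper":0.045,"linear":[0,0,-0.0075],"roll":0}])

```text
t: 5.55
tool_pos: [0.5715, 0.1313, 0.0991]
eef_rot: [0.649, 0.761, 0.0, 0.0]
contact_force: [-0.1, -0.1, -2.4]
opening: 0.0502
```

```bash
python3 look.py c2 wrist,scene
```

```text
{'t': 5.65, 'tool_pos': array([0.57161186, 0.13129456, 0.09913642]), 'eef_rot': array([6.49087781e-01, 7.60713509e-01, 7.05971267e-05, 6.51368890e-05]), 'contact_force': array([-0.25521994, -0.13182532, -2.32384635]), 'opening': 0.05069988783273012}
```

View pics/wrist_c2.png

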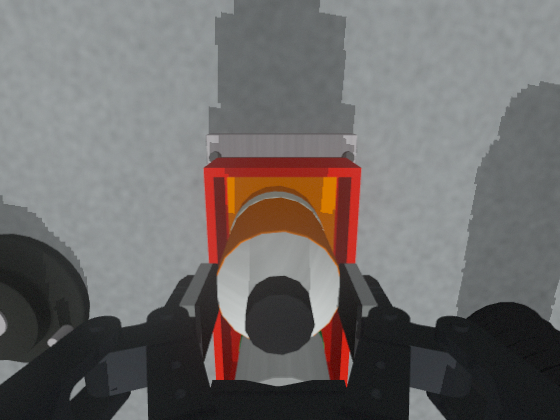

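View pics/scene_c2.png

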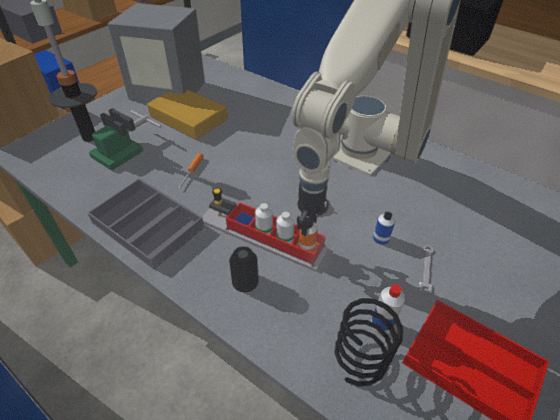

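>>> carry_out(targets=[{"gripper":0.045,"linear":[0.0015,0,-0.0015],"roll":0},{"gripper":0.045,"linear":[0.0015,0,-0.0025],"roll":0},{"gripper":0.045,"linear":[0.0015,0,-0.0025],"roll":0}])

```text
t: 5.95
tool_pos: [0.5733, 0.1313, 0.0968]
eef_rot: [0.649, 0.761, 0.0, 0.0]
contact_force: [-0.5, 1.1, 0.7]
opening: 0.0502
```

>>> carry_out(targets=[{"gripper":0.06,"linear":[0,0,0],"roll":0},{"gripper":0.07,"linear":[0,0,0],"roll":0},{"gripper":0.085,"linear":[0,0,0],"roll":0},{"gripper":0.085,"linear":[0,0,0],"roll":0},{"gripper":0.085,"linear":[0,0,0],"roll":0},{"gripper":0.085,"linear":[0,0,0],"roll":0}])

```text
t: 6.55
tool_pos: [0.5731, 0.1313, 0.0965]
eef_rot: [0.649, 0.761, 0.0, 0.0]
contact_force: [1.0, -0.3, -0.4]
opening: 0.0851
```

>>> carry_out(targets=[{"gripper":0.085,"linear":[0,0,0.02],"roll":0},{"gripper":0.085,"linear":[0,0,0.06],"roll":0},{"gripper":0.085,"linear":[0,0,0.1],"roll":0},{"gripper":0.085,"linear":[0,0,0.12],"roll":0},{"gripper":0.085,"linear":[0,0,0.12],"roll":0}])

```text
t: 7.05
tool_pos: [0.5743, 0.1314, 0.2198]
eef_rot: [0.649, 0.761, 0.002, 0.002]
contact_force: [-0.1, -0.0, -0.2]
opening: 0.0849
```

```bash
python3 look.py r1 wrist,scene
```

```text
{'t': 7.15, 'tool_pos': array([0.57299327, 0.13129272, 0.21630892]), 'eef_rot': array([6.49089231e-01, 7.60712260e-01, 1.26355831e-04, 1.06734396e-04]), 'contact_force': array([ 0.12082169, -1.13527614, -1.21392236]), 'opening': 0.08480861277775635}
```

View pics/wrist_r1.png

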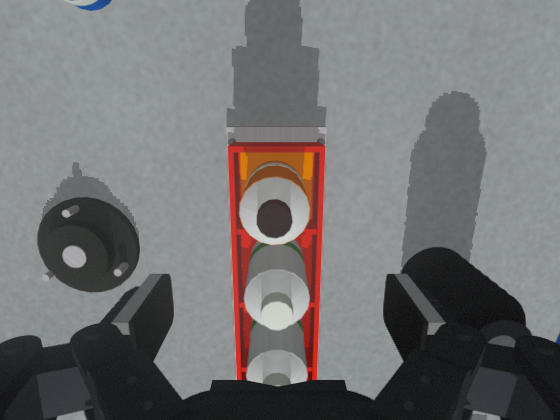

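```bash
python3 - <<'E'
import pickle,cv2
import numpy as np
from h import *
c=pickle.load(open("wrist_r1.pkl","rb"))
f=c["frame"];cv2.imwrite("pics/wz3.png",cv2.resize(f[130:290,215:340][:,:,::-1],None,fx=3.6,fy=3.6,interpolation=cv2.INTER_CUBIC))
print(onz(c,(274.5,219),.143),onz(c,(228.5,148),.065),onz(c,(325.5,148),.065))
E
```

```text
[0.5716207  0.13162303 0.143     ] [0.52614202 0.16510983 0.065     ] [0.60829464 0.17817535 0.065     ]
```

View pics/wz3.png

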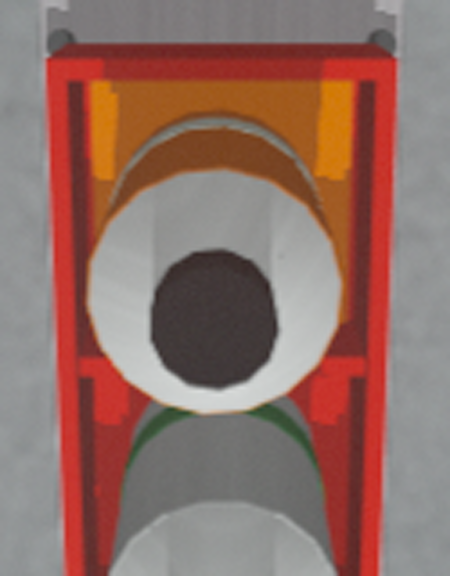

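View pics/scene_r1.png

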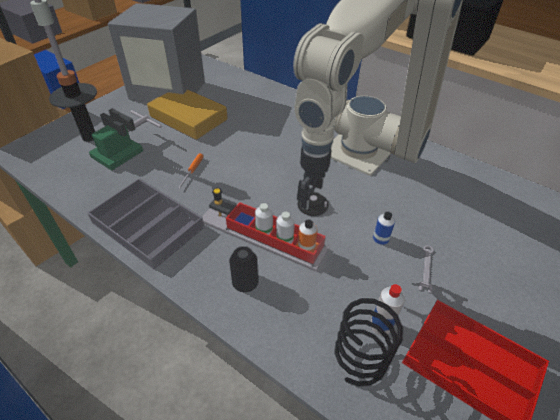

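>>> carry_out(targets=[{"gripper":0.085,"linear":[-0.035,0.028,0],"roll":0},{"gripper":0.085,"linear":[-0.07,0.056,0],"roll":0},{"gripper":0.085,"linear":[-0.105,0.084,0],"roll":0},{"gripper":0.085,"linear":[-0.14,0.112,0],"roll":0},{"gripper":0.085,"linear":[-0.175,0.14,0],"roll":0},{"gripper":0.085,"linear":[-0.201,0.161,0],"roll":0},{"gripper":0.085,"linear":[-0.201,0.161,0],"roll":0},{"gripper":0.085,"linear":[-0.201,0.161,0],"roll":0}])

```text
t: 7.95
tool_pos: [0.3712, 0.2924, 0.2155]
eef_rot: [0.648, 0.761, -0.001, -0.0]
contact_force: [-0.5, 0.3, 0.4]
opening: 0.0848
```

```bash
python3 look.py b1 wrist,scene
```

```text
{'t': 8.05, 'tool_pos': array([0.37235507, 0.29185139, 0.21568821]), 'eef_rot': array([ 6.49237750e-01,  7.60585275e-01, -6.06266072e-04, -1.25235132e-04]), 'contact_force': array([ 0.56466229, -0.81047531, -0.62732609]), 'opening': 0.08473244785227341}
```

View pics/wrist_b1.png

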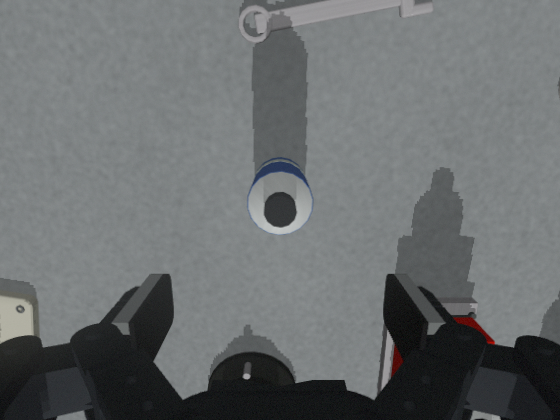

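>>> carry_out(targets=[{"gripper":0.085,"linear":[0,0,-0.04],"roll":0},{"gripper":0.085,"linear":[0,0,-0.08],"roll":0},{"gripper":0.085,"linear":[0,0,-0.12],"roll":0},{"gripper":0.085,"linear":[0,0,-0.142],"roll":0},{"gripper":0.085,"linear":[0,0,-0.149],"roll":0},{"gripper":0.085,"linear":[0,0,-0.149],"roll":0}])

```text
t: 8.65
tool_pos: [0.3723, 0.2915, 0.0668]
eef_rot: [0.65, 0.76, -0.001, -0.0]
contact_force: [0.2, -0.3, -0.3]
opening: 0.0849
```

>>> carry_out(targets=[{"gripper":0.045,"linear":[0,0,0],"roll":0},{"gripper":0.045,"linear":[0,0,0],"roll":0},{"gripper":0.045,"linear":[0,0,0],"roll":0},{"gripper":0.045,"linear":[0,0,0],"roll":0},{"gripper":0.045,"linear":[0,0,0],"roll":0},{"gripper":0.045,"linear":[0,0,0],"roll":0},{"gripper":0.045,"linear":[0,0,0],"roll":0}])

```text
t: 9.35
tool_pos: [0.3729, 0.2928, 0.0693]
eef_rot: [0.649, 0.761, 0.002, 0.001]
contact_force: [-1.6, -0.9, 8.9]
opening: 0.0503
```

>>> carry_out(targets=[{"gripper":0.045,"linear":[0,0,0.03],"roll":0},{"gripper":0.045,"linear":[0,0,0.07],"roll":0},{"gripper":0.045,"linear":[0,-0.03,0.1],"roll":0},{"gripper":0.045,"linear":[0.01,-0.075,0.1],"roll":0},{"gripper":0.045,"linear":[0.02,-0.12,0.1],"roll":0},{"gripper":0.045,"linear":[0.03,-0.165,0.1],"roll":0},{"gripper":0.045,"linear":[0.04,-0.21,0.1],"roll":0},{"gripper":0.045,"linear":[0.05,-0.255,0.1],"roll":0}])

```text
t: 10.15
tool_pos: [0.422, 0.0356, 0.1682]
eef_rot: [0.649, 0.761, 0.0, 0.001]
contact_force: [1.6, 0.3, -3.3]
opening: 0.0503
```

>>> carry_out(targets=[{"gripper":0.045,"linear":[0,-0.045,0],"roll":0},{"gripper":0.045,"linear":[0,-0.09,0],"roll":0},{"gripper":0.045,"linear":[0.02,-0.12,0],"roll":0},{"gripper":0.045,"linear":[0.06,-0.128,0],"roll":0},{"gripper":0.045,"linear":[0.1,-0.128,0],"roll":0},{"gripper":0.045,"linear":[0.13,-0.128,0],"roll":0},{"gripper":0.045,"linear":[0.13,-0.128,0],"roll":0}])

```text
t: 10.85
tool_pos: [0.5551, -0.0911, 0.167]
eef_rot: [0.649, 0.761, 0.0, 0.0]
contact_force: [-0.3, 0.3, -3.2]
opening: 0.05
```

```bash
python3 look.py b2 wrist
```

```text
{'t': 10.9, 'tool_pos': array([ 0.55318328, -0.09071405,  0.16698584]), 'eef_rot': array([ 6.48856399e-01,  7.60910825e-01, -1.06302732e-04, -2.80899281e-04]), 'contact_force': array([-0.53475134,  0.63088915, -3.18300953]), 'opening': 0.05019873794209316}
```

View pics/wrist_b2.png

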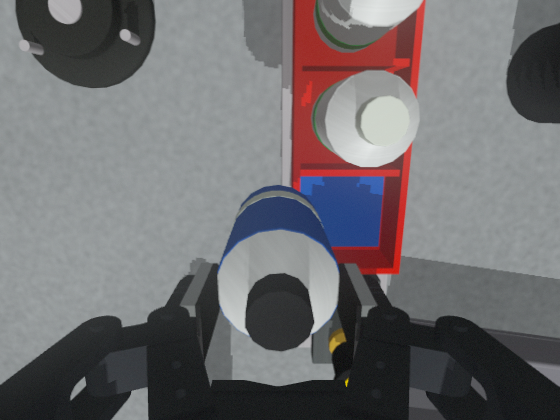

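```bash
python3 - <<'E'
import pickle,cv2
import numpy as np
from h import *
c=pickle.load(open("wrist_b2.pkl","rb"))
a=onz(c,(384,176),.028);b=onz(c,(380,248),.028);print(a,b,np.linalg.norm(a-b))
ex=np.array([.987,.159,0]);print((a+b)/2-ex*.035)
r=onz(c,(400.5,271),.065);print(r, r+np.array([-.159,.987,0])*.043-ex*.042)
E
```

```text
[ 0.63870442 -0.05808679  0.028     ] [ 0.6504779  -0.12108192  0.028     ] 0.0640858917540518
[ 0.61004616 -0.09514936  0.028     ]
[ 0.65770821 -0.12499675  0.065     ] [ 0.60941721 -0.08923375  0.065     ]
```

>>> carry_out(targets=[{"gripper":0.045,"linear":[0.03,-0.0005,0],"roll":0},{"gripper":0.045,"linear":[0.05,-0.0005,0],"roll":0},{"gripper":0.045,"linear":[0.0555,-0.0005,0],"roll":0},{"gripper":0.045,"linear":[0.0555,-0.0005,-0.015],"roll":0},{"gripper":0.045,"linear":[0.0555,-0.0005,-0.03],"roll":0},{"gripper":0.045,"linear":[0.0555,-0.0005,-0.045],"roll":0},{"gripper":0.045,"linear":[0.0555,-0.0005,-0.06],"roll":0},{"gripper":0.045,"linear":[0.0555,-0.0005,-0.06],"roll":0}])

```text
t: 11.7
tool_pos: [0.6053, -0.0908, 0.106]
eef_rot: [0.649, 0.761, -0.001, -0.002]
contact_force: [-0.3, 0.3, -3.3]
opening: 0.0502
```

>>> carry_out(targets=[{"gripper":0.045,"linear":[0,0,-0.004],"roll":0},{"gripper":0.045,"linear":[0,0,-0.007],"roll":0},{"gripper":0.045,"linear":[0,0,-0.008],"roll":0},{"gripper":0.045,"linear":[0,0,-0.008],"roll":0}])

```text
t: 12.1
tool_pos: [0.6075, -0.0912, 0.0998]
eef_rot: [0.649, 0.761, 0.0, 0.0]
contact_force: [0.1, -0.4, -3.2]
opening: 0.0502
```

```bash
python3 look.py b3 wrist
```

```text
{'t': 12.15, 'tool_pos': array([ 0.6075985 , -0.09123258,  0.09980934]), 'eef_rot': array([6.49080272e-01, 7.60719899e-01, 7.15024099e-05, 1.73756432e-04]), 'contact_force': array([ 0.33873104, -0.42590932, -2.91587511]), 'opening': 0.05008438990761267}
```

View pics/wrist_b3.png

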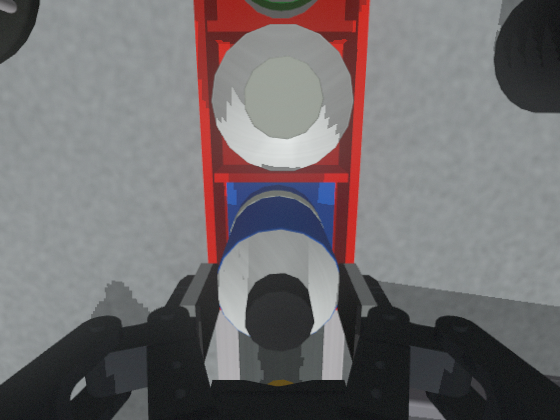

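>>> carry_out(targets=[{"gripper":0.045,"linear":[0.0015,0,-0.0015],"roll":0},{"gripper":0.045,"linear":[0.0015,0,-0.0025],"roll":0},{"gripper":0.045,"linear":[0.0015,0,-0.0028],"roll":0},{"gripper":0.045,"linear":[0.0015,0,-0.0028],"roll":0}])

```text
t: 12.55
tool_pos: [0.6094, -0.0914, 0.0976]
eef_rot: [0.649, 0.761, 0.0, 0.001]
contact_force: [-3.1, 0.5, 4.7]
opening: 0.0503
```

Contact with the pad (+4.7 N); release.

>>> carry_out(targets=[{"gripper":0.06,"linear":[0,0,0],"roll":0},{"gripper":0.07,"linear":[0,0,0],"roll":0},{"gripper":0.085,"linear":[0,0,0],"roll":0},{"gripper":0.085,"linear":[0,0,0],"roll":0},{"gripper":0.085,"linear":[0,0,0],"roll":0},{"gripper":0.085,"linear":[0,0,0],"roll":0}])

```text
t: 13.15
tool_pos: [0.609, -0.0912, 0.0966]
eef_rot: [0.649, 0.761, -0.0, -0.0]
contact_force: [0.3, -0.6, -0.0]
opening: 0.0848
```

>>> carry_out(targets=[{"gripper":0.085,"linear":[0,0,0.02],"roll":0},{"gripper":0.085,"linear":[0,0,0.06],"roll":0},{"gripper":0.085,"linear":[0,0,0.1],"roll":0},{"gripper":0.085,"linear":[0,0,0.12],"roll":0},{"gripper":0.085,"linear":[0,0,0.12],"roll":0}])

```text
t: 13.65
tool_pos: [0.6102, -0.0915, 0.2202]
eef_rot: [0.649, 0.761, 0.001, 0.003]
contact_force: [-0.0, -0.5, -0.1]
opening: 0.0854
```

```bash
python3 look.py r2 wrist,scene
```

```text
{'t': 13.75, 'tool_pos': array([ 0.60899971, -0.09121757,  0.21643722]), 'eef_rot': array([6.49103307e-01, 7.60700261e-01, 4.62605590e-05, 8.88587898e-05]), 'contact_force': array([-0.77903366,  0.23951161, -1.28442328]), 'opening': 0.08518193688744452}
```

View pics/wrist_r2.png

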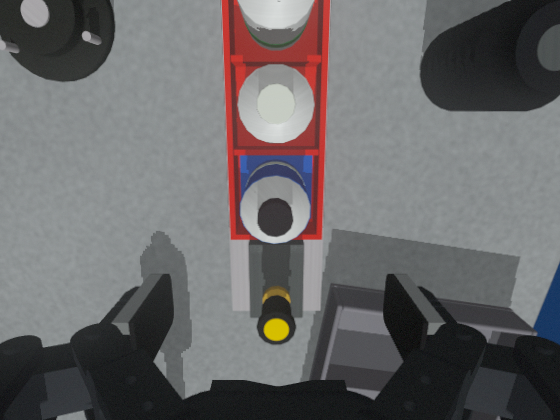

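View pics/scene_r2.png

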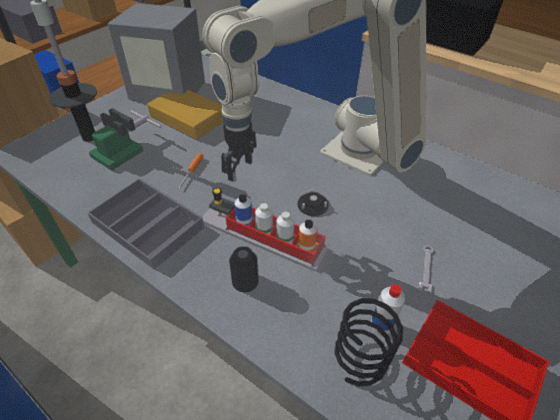

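```bash
python3 - <<'E'
import pickle,cv2
import numpy as np
from h import *
c=pickle.load(open("wrist_r2.pkl","rb"))
hs=cv2.cvtColor(c["frame"],cv2.COLOR_RGB2HSV)
m=((hs[...,0]>24)&(hs[...,0]<36)&(hs[...,1]>180)&(hs[...,2]>150)).astype(np.uint8);m[:308]=0;m[350:]=0
n,l,st,ce=cv2.connectedComponentsWithStats(m);i=1+np.argmax(st[1:,4]);print(ce[i],st[i]);print(onz(c,ce[i],.125))
print("cap",onz(c,(275.5,218),.143))
E
```

```text
[275.90846682 329.3020595 ] [264 319  25  22 437]
[ 0.62384051 -0.18853282  0.125     ]
cap [ 0.60813867 -0.09077726  0.143     ]
```

>>> carry_out(targets=[{"gripper":0.085,"linear":[0.005,-0.03,0],"roll":0},{"gripper":0.085,"linear":[0.01,-0.065,0],"roll":0},{"gripper":0.085,"linear":[0.0148,-0.0966,0],"roll":0},{"gripper":0.085,"linear":[0.0148,-0.0966,0],"roll":0},{"gripper":0.085,"linear":[0.0148,-0.0966,-0.035],"roll":0},{"gripper":0.085,"linear":[0.0148,-0.0966,-0.07],"roll":0},{"gripper":0.085,"linear":[0.0148,-0.0966,-0.1],"roll":0},{"gripper":0.085,"linear":[0.0148,-0.0966,-0.1],"roll":0}])

```text
t: 14.55
tool_pos: [0.621, -0.186, 0.1113]
eef_rot: [0.649, 0.761, -0.001, -0.005]
contact_force: [0.1, 0.8, -1.2]
opening: 0.085
```

```bash
python3 look.py k1 wrist,scene
```

```text
{'t': 14.65, 'tool_pos': array([ 0.62343612, -0.18719285,  0.11640793]), 'eef_rot': array([ 6.48972934e-01,  7.60810906e-01, -2.20388727e-04, -9.20936801e-04]), 'contact_force': array([ 0.48587353, -0.25408535, -0.22820278]), 'opening': 0.08528103314008542}
```

View pics/wrist_k1.png

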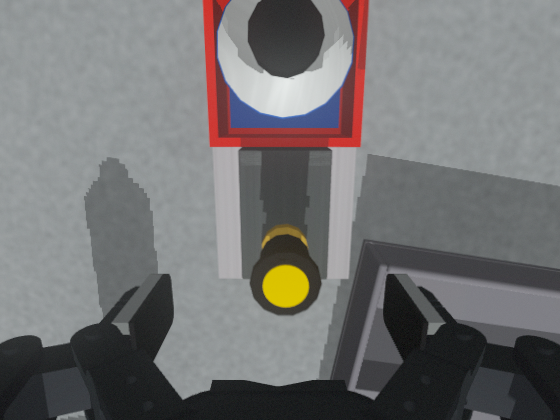

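```bash
python3 - <<'E'
import pickle,cv2
import numpy as np
from h import *
c=pickle.load(open("wrist_k1.pkl","rb"))
print(onz(c,(285.5,286.5),.125), proj(c,[.6234,-.1872,.125]))
E
```

```text
[ 0.62429681 -0.18898229  0.125     ] [284.14940669 282.5688495 ]
```

>>> carry_out(targets=[{"gripper":0.085,"linear":[0.0012,-0.0012,-0.01],"roll":0},{"gripper":0.085,"linear":[0.0012,-0.0012,-0.018],"roll":0},{"gripper":0.085,"linear":[0.0012,-0.0012,-0.018],"roll":0},{"gripper":0.04,"linear":[0.0012,-0.0012,-0.018],"roll":0},{"gripper":0.04,"linear":[0.0012,-0.0012,-0.018],"roll":0},{"gripper":0.04,"linear":[0.0012,-0.0012,-0.018],"roll":0},{"gripper":0.04,"linear":[0.0012,-0.0012,-0.018],"roll":0}])

```text
t: 15.35
tool_pos: [0.6251, -0.1891, 0.0989]
eef_rot: [0.649, 0.761, 0.0, 0.0]
contact_force: [0.4, -0.9, -0.4]
opening: 0.0399
```

```bash
python3 look.py k2 wrist,scene
```

```text
{'t': 15.45, 'tool_pos': array([ 0.62509317, -0.18902481,  0.09885124]), 'eef_rot': array([6.49086493e-01, 7.60714604e-01, 4.10946570e-05, 1.20895325e-04]), 'contact_force': array([-0.05368578,  0.90641907, -0.54790225]), 'opening': 0.040342749717717924}
```

View pics/wrist_k2.png

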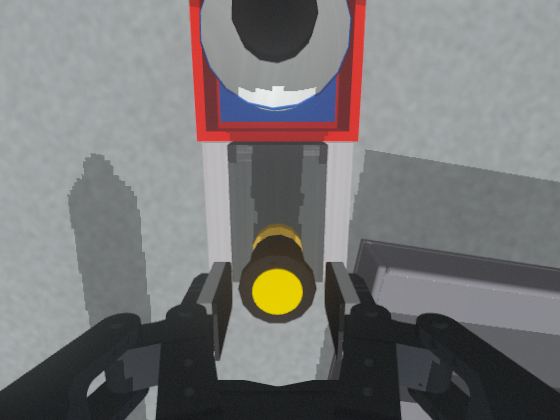

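>>> carry_out(targets=[{"gripper":0.03,"linear":[0,0,0],"roll":0},{"gripper":0.01,"linear":[0,0,0],"roll":0},{"gripper":0.01,"linear":[0,0,0],"roll":0},{"gripper":0.01,"linear":[0,0,0],"roll":0},{"gripper":0.01,"linear":[0,0,0],"roll":0},{"gripper":0.01,"linear":[0,0,0],"roll":0}])

```text
t: 16.05
tool_pos: [0.6248, -0.1891, 0.0992]
eef_rot: [0.649, 0.761, -0.0, 0.0]
contact_force: [-3.8, 0.5, 5.2]
opening: 0.029
```

```bash
python3 look.py k3 wrist,scene; python3 -c "
import cv2
f=cv2.imread('pics/scene_k3.png');cv2.imwrite('pics/sk3.png',cv2.resize(f[150:260,170:290],None,fx=5,fy=5,interpolation=cv2.INTER_CUBIC))"
```

```text
{'t': 16.15, 'tool_pos': array([ 0.62476648, -0.18911473,  0.09919158]), 'eef_rot': array([ 6.49128962e-01,  7.60678352e-01, -1.66426444e-04,  9.15162020e-05]), 'contact_force': array([-3.23068468,  0.90430706,  6.32822988]), 'opening': 0.028814726970506303}
```

View pics/wrist_k3.png

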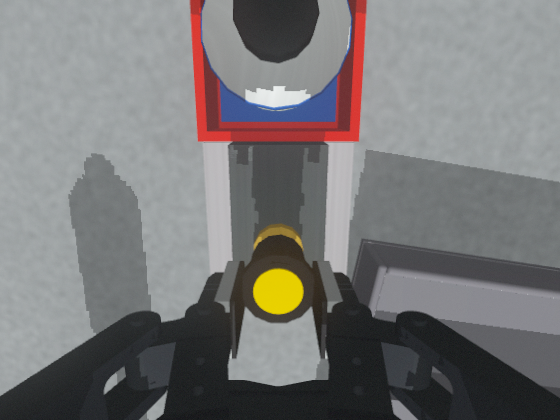

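View pics/sk3.png

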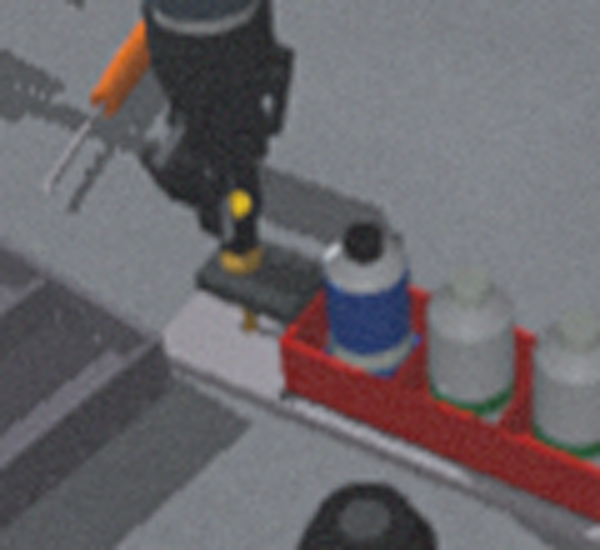

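>>> carry_out(targets=[{"gripper":0.005,"linear":[0,0,0.003],"roll":0},{"gripper":0.005,"linear":[0,0,0.007],"roll":0},{"gripper":0.005,"linear":[0,0,0.011],"roll":0},{"gripper":0.005,"linear":[0,0,0.015],"roll":0},{"gripper":0.005,"linear":[0,0,0.019],"roll":0},{"gripper":0.005,"linear":[0,0,0.022],"roll":0},{"gripper":0.005,"linear":[0,0,0.0235],"roll":0},{"gripper":0.005,"linear":[0,0,0.0235],"roll":0}])

```text
t: 16.95
tool_pos: [0.6248, -0.189, 0.1221]
eef_rot: [0.649, 0.761, -0.0, -0.0]
contact_force: [-1.8, -2.7, -10.0]
opening: 0.0287
```

```bash
python3 look.py k4 wrist,scene; python3 -c "
import cv2
f=cv2.imread('pics/scene_k4.png');cv2.imwrite('pics/sk4.png',cv2.resize(f[150:260,170:290],None,fx=5,fy=5,interpolation=cv2.INTER_CUBIC))"
```

```text
{'t': 17.05, 'tool_pos': array([ 0.62475124, -0.18905088,  0.12189343]), 'eef_rot': array([ 6.49137077e-01,  7.60671364e-01, -1.92853662e-04, -3.07068414e-04]), 'contact_force': array([ -2.04645995,  -3.04798036, -10.14047942]), 'opening': 0.028879690385690143}
```

View pics/wrist_k4.png

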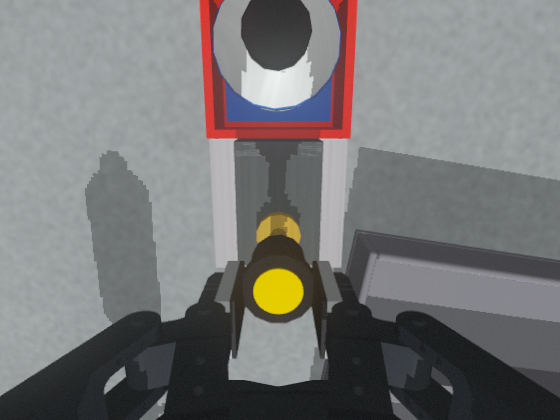

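View pics/sk4.png

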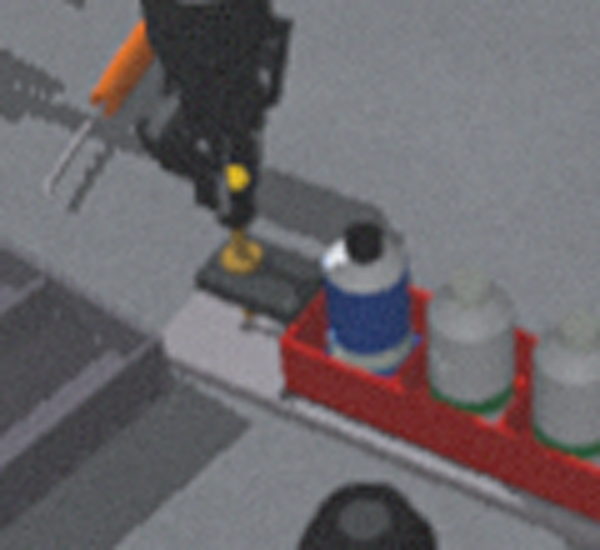

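>>> carry_out(targets=[{"gripper":0.005,"linear":[0,0,0.001],"roll":0},{"gripper":0.005,"linear":[0,0,0.0018],"roll":0},{"gripper":0.005,"linear":[0,0,0.0018],"roll":0},{"gripper":0.005,"linear":[0,0,0.0018],"roll":0}])

```text
t: 17.45
tool_pos: [0.6248, -0.189, 0.1235]
eef_rot: [0.649, 0.761, -0.0, -0.0]
contact_force: [-3.1, -3.4, -14.9]
opening: 0.0292
```

>>> carry_out(targets=[{"gripper":0.005,"linear":[0,0,0],"roll":0},{"gripper":0.005,"linear":[0,0,0],"roll":0},{"gripper":0.005,"linear":[0,0,0],"roll":0},{"gripper":0.005,"linear":[0,0,0],"roll":0},{"gripper":0.005,"linear":[0,0,0],"roll":0},{"gripper":0.005,"linear":[0,0,0],"roll":0},{"gripper":0.005,"linear":[0,0,0],"roll":0},{"gripper":0.005,"linear":[0,0,0],"roll":0}])

```text
t: 18.25
tool_pos: [0.6248, -0.189, 0.1236]
eef_rot: [0.649, 0.761, -0.0, -0.0]
contact_force: [-2.8, -3.7, -22.1]
opening: 0.0289
```

```bash
python3 look.py k5 wrist,scene,top; python3 - <<'E'
import pickle,cv2
import numpy as np
from h import *
c=pickle.load(open("scene_k5.pkl","rb"));a=pickle.load(open("scene_k3.pkl","rb"))
for n,q in(("home",a),("up",c)):
    hs=cv2.cvtColor(q["frame"],cv2.COLOR_RGB2HSV)
    m=((hs[...,0]>20)&(hs[...,0]<35)&(hs[...,1]>150)&(hs[...,2]>110)).astype(np.uint8);m[:175]=0;m[196:]=0;m[:,:208]=0;m[:,230:]=0
    ys,xs=np.nonzero(m);p=(xs.mean(),ys.mean());print(n,len(xs),p)
for z in(.125,.146,.149):print(z,proj(c,[.624,-.188,z]))
f=c["frame"][:,:,::-1];cv2.imwrite('pics/sk5.png',cv2.resize(f[150:280,180:340],None,fx=4.5,fy=4.5,interpolation=cv2.INTER_CUBIC))
E
```

```text
{'t': 18.4, 'tool_pos': array([ 0.62478444, -0.18898012,  0.12359426]), 'eef_rot': array([ 6.49115475e-01,  7.60689773e-01, -1.63960933e-04, -3.77092990e-04]), 'contact_force': array([ -3.66582368,  -4.25098552, -21.93094906]), 'opening': 0.02914969430749899}
home 16 (np.float64(217.6875), np.float64(190.0625))
up 14 (np.float64(216.92857142857142), np.float64(184.85714285714286))
0.125 [216.74558727 190.3372582 ]
0.146 [216.09969948 185.45560733]
0.149 [216.00624652 184.74878907]
```

View pics/sk5.png

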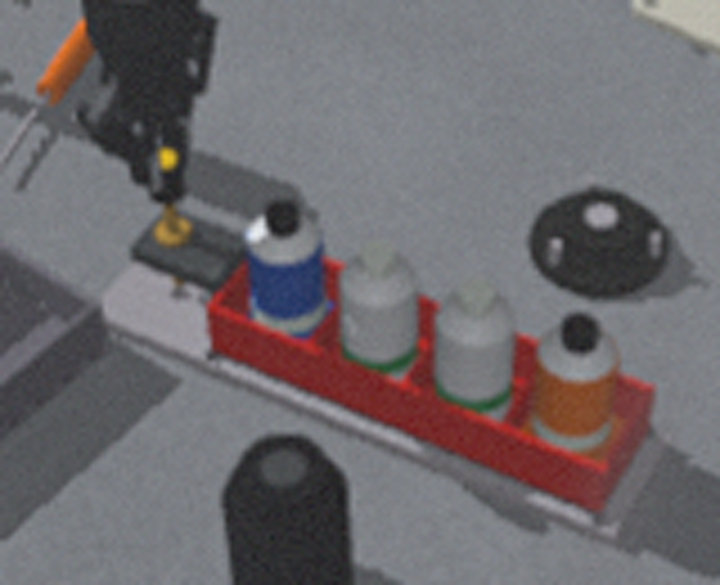

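View pics/top_k5.png

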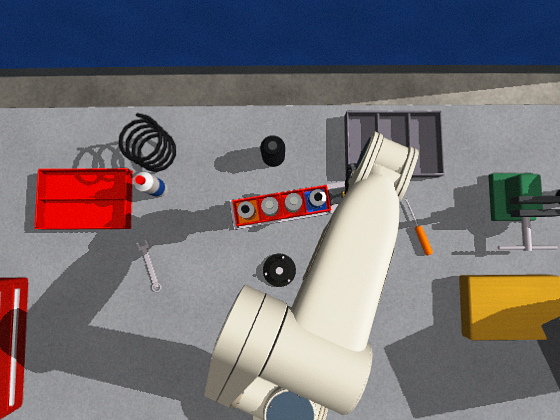

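>>> carry_out(targets=[{"gripper":0.005,"linear":[0,0,-0.0003],"roll":0},{"gripper":0.005,"linear":[0,0,-0.0003],"roll":0},{"gripper":0.005,"linear":[0,0,-0.0003],"roll":0},{"gripper":0.005,"linear":[0,0,-0.0003],"roll":0},{"gripper":0.005,"linear":[0,0,-0.0003],"roll":0},{"gripper":0.005,"linear":[0,0,-0.0003],"roll":0},{"gripper":0.005,"linear":[0,0,-0.0003],"roll":0},{"gripper":0.005,"linear":[0,0,-0.0003],"roll":0}])

```text
t: 19.2
tool_pos: [0.6248, -0.189, 0.1236]
eef_rot: [0.649, 0.761, -0.0, -0.0]
contact_force: [-4.0, -5.0, -19.3]
opening: 0.0288
```

```bash
python3 - <<'E'
from workcell import robot
print(robot.close_job()); o=robot.observe(); print(o["t"],o["tool_pos"],o["contact_force"],o["opening"])
E
```

```text
the job is handed in; nothing more can be done
None
the job is handed in; nothing more can be done
```

The job is handed in at about 19.2 s of the 61 s allowed. Both tins are in their cells and the gripper is holding the plunger up at its stop; no verdict was reported.

- **Tins:** I lowered the orange tin into the +y end cell and the blue tin into the cell next to the plunger, then let both go and backed clear. The wrist camera put both caps within about 4 mm of the cell centres, against the 13 mm allowed. The last pictures show both standing upright.
- **Plunger:** I clamped the knob and raised it until the tool had risen 24.4 mm. The downward force passed the spring's 10 N and held at about 19–22 N, so it is against the stop. In the scene view the yellow dot rose by about 5 px, which matches about 24 mm of travel.
- **Other things:** The last top and scene pictures show nothing else on the bench or in the crate visibly moved; I did not measure this.
- **Where the readings disagreed:**
  - The gripper opening read 29 mm, so the pads are probably clamped on the 32 mm flange rather than the 26 mm grip. It did not slip in the 1.75 s or so I held it.
  - The position estimates from the three cameras differed by 2–4 mm.
  - There was no state reading after hand-in, because the interface had closed.

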